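# Lock the lathe's pulley to its spindle

## Robot

A 6-joint arm with a two-finger parallel gripper is mounted at the origin on the work surface. World frame = base frame: x ahead of the robot, y to its left, z up, the work surface at z = 0. Lengths are in m, angles in rad, forces in N, time in s.
With the tool pointing down it reaches from about 0.35 to 0.975 m from the base axis. Payload 4.9 kg.
Tool frame: the origin (TCP) lies on the mounting face of the last link; the fingertips stand 173 mm ahead of it and the grasp point (between the pads) lies 155 mm ahead of it (tcp_to_grasp is the distance from the TCP to the grasp point, in m); z points along the fingers, y is the line along which they close (so a half turn about z gives the same grasp; the last joint's range is limited). The gripper opens to 85 mm and grips with 20 to 120 N. Pads are 22 mm wide; open, the fingers measure 114 mm over their backs; the gripper's body (76 mm by 85 mm) begins 54 mm behind the grasp point. The pads swing forward as they close: fully open they stand 13 mm farther back than shut.
Start: joints at [-1.362, 0.053, 1.613, -0, 1.476, -0.119], TCP at [0.201, -0.592, 0.405] pointing down, gripper open.
Joint ranges: [-3.01, 3.01], [-1.01, 2.22], [0.06, 2.58], [-1.02, 4.17], [0.09, 2.62], [-3.14, 3.14]. Speed limits (rad/s): [2.57, 2.57, 3.14, 3.14, 3.14, 3.14].

## Interface

Orientations are given as a rotation vector (axis times angle).
In Python, from station import get_obs, get_image, calibration, finish_job, tcp_to_grasp gives the robot as it stands. The module is installed in compiled form; this text tells all that it offers.
- The arm moves only by the tool arm_command, never from a script. Its argument "plan" is a list that holds one entry, the list of rows, each a list of 6 numbers: the shift along the tool's x, y, z in cm, then the turn, a rotation vector about the tool's x, y, z in rad. A call has 1 to 12 rows; each row is the pose to reach, as a shift and turn from the pose commanded when the call began, along the tool's axes at that moment; what a row does not reach only later rows make up. A row lasts 1/12 s, in which the tool goes at most 41.7 mm and 7.16 degrees, less where a joint would pass 70% of its speed; a pose out of reach is approached as far as the arm can. A call with a gripper value outside its range is refused whole. "gripper" is the closure, from -1 (fully open) to 1 (shut), set as the call begins (left out, the last holds). The fingers move at their own pace and stop on an object; "force" is the grip in N (left out, the last holds). Time passes only in rows, so rows that repeat a pose let the fingers close. It gives the time, the measured TCP pose, the force, the opening and the grip force at its end, in the units of the state.
- get_obs(): the state, without advancing time (a new reading comes with each control period).
- get_image(name): name is "scene" or "top" or "wrist"; returns (picture, depth): 384x512x3 uint8, blue, green, red; 384x512 float32, m along the optical axis (not along the pixel's ray), 0 where there is no reading.
- calibration(name): a dict with "fx", "fy", "cx", "cy" (pixels), "pose" (4x4, takes a point from camera to world coordinates). Camera axes: x right, y up, looking along -z (the intrinsics and any distortion apply to the point x, -y, -z); pixel columns grow to the right and rows downward; lengths in m; the calibration is good to about 2 mm. A picture is of the moment at which its call begins: read the wrist's pose just before it. calibration takes no time and is no camera call; for the wrist camera it gives the pose at the moment of the call.
- finish_job(): hands the job in; it is judged then, once.
The state is a dict: "t": time; "q": joint angles; "dq": joint speeds; "effort": joint torques, N m; "tool_pos": TCP position; "tool_rot": TCP orientation; "contact_force": force on the tool from outside, world axes, zero at the start; "wrist_torque": the same for the moment, N m; "opening": finger opening in m; "grip_force": force on a finger pad.
Only numpy, scipy, OpenCV 4.12 (cv2) and the standard library are available. Lean on these libraries where they do the work, as an engineer would, in place of code of your own. Each camera call takes 0.05 s, during which the arm holds its last target. There are 200 camera calls.

## Task

The drive pulley of the little lathe has come loose on its spindle. Crank the spindle round until its milled flat faces straight up at the setscrew, then take the red-handled hex key from its rack, seat it fully in the setscrew and turn it clockwise until the screw is snug on the flat, about 0.3 N m at the key (0.45 N m would strip the thread), without biting the screw into the round of the spindle. Hang the red key back upright in the rack, and leave the carved figures, the jar and the green key as they stand.

Things in the scene. Friction and masses are not known exactly. Their poses are not given: they have to be found in the camera images.
- lathe: Small green bench lathe, fixed. Origin on its underside straight below the setscrew; y runs parallel to the spindle towards the crank end, z up, its -x side faces the robot. Spindle axis 120 mm above the origin. Bearing walls beside the pulley (y +33 to +57 and -58 to -82 mm) rise to 156 mm, the tailstock lever at the far -y end to 175 mm. Chuck with a half-turned figure on the -y side.
- spindle: The spindle: black steel bar 28 mm in diameter, bright flat 14 mm wide milled 2 mm deep along it. Origin on its axis straight below the setscrew; y along the axis towards the crank, z the outward normal of the flat. It starts with the flat turned 0.6 to 1.8 rad from straight up, its z leaning away from the robot. It stays where left, and turns inside the pulley (held by an index pin) until the setscrew is tight.
- crank_handle (a point): Middle of the crank's black handle, a sleeve 22 mm in diameter and 50 mm long, parallel to the spindle, that revolves freely on its pin. It lies at x = -55, y = +106, z = 0 mm in the spindle's axes, so with the flat up the crank arm is level and points to the robot. The arm (10 mm thick) is on its -y side, 30 mm from this point; the other end is free. It takes 2 to 3 N to turn.
- setscrew: Black setscrew, hex socket 10 mm across flats and 12 mm deep, facing up. Origin at the middle of the socket's mouth, 32 mm above the spindle axis; z up. The socket's corners lie along its x axis and every 60 degrees from it; the key enters within about 9 degrees and 0.8 mm, with some 10 degrees of play either way. Tightens clockwise seen from above; the socket itself does not sink noticeably as it turns.
- boss_rim (a point): Middle of the rim of the setscrew's aluminium boss (27 mm outside, 19 mm inside), 2 mm above the socket's mouth. Feel of the screw: a steady drag of about 0.1 N m for 0.4 to 1.2 rad until its point meets the flat, then it stiffens by 1.5 to 2 N m per radian. Snug from 0.23 N m at the key, best about 0.3, stripped above 0.45. It stays tight when the key is let go. On the round of the spindle it bites 0.35 rad sooner.
- key_handle (a point): Middle of the red T-handle of the 10 mm hex key (about 0.2 kg), which hangs upright in the rack. The handle is a bar 66 mm long (key's x), 18 mm wide (y), 22 mm high; below it a collar (20 mm in diameter, 12 mm high) and the blade, 80 mm long. This point is 103 mm above the blade's tip. The blade's corners lie along the key's x axis and every 60 degrees from it.
- key_tip (a point): Middle of the blade's lower end on the red key; same axes as the handle.
- key_seat (a point): On the red key's axis at the underside of its collar, 80 mm above the tip; it lies on the rack's top board when the key hangs home.
- rack_hole_a (a point): Middle of the mouth of one hole of the fixed wooden rack, on the upper face of its top board, 95 mm above the table. The holes are round, 16 mm wide, 80 mm apart, through a board 15 mm thick, open below.
- rack_hole_b (a point): The same for the other hole. One holds the red key at the start, the other the green one.
- key_small: A smaller green T-key (6 mm, handle 50 x 14 x 18 mm) in the rack's other hole, origin at its blade's tip: leave it hanging.
- figure_red: Carved red figure with a conical hat, 220 mm tall, origin at its foot: leave it alone.
- figure_black: Carved black figure, 240 mm tall, origin at its foot: leave it alone.
- figurine_red: Small red figure, 140 mm tall, between the robot and the lathe, origin at its foot: leave it alone.
- figurine_black: Small black figure, 140 mm tall, between the robot and the lathe, origin at its foot: leave it alone.
- lacquer: Amber jar 75 mm tall, origin at its foot: leave it alone.

How it is judged:
On the way, in this order (a step that is already met when the one before it is completed fails the run):
1. the spindle is turned so that its flat faces the setscrew (within 0.2 rad) (angle between spindle's own z axis and vertical below 0.2 rad), for 0.3 s.
2. the red key is fully seated in the setscrew's socket (horizontal distance between key_tip and setscrew below 0.003 m and z of key_tip in the frame of setscrew below -0.009 m), for 0.2 s.
3. the setscrew is snug on the flat (at least 7 N on its point, about 0.2 N m at the key) (contact force between setscrew and spindle above 7 N and angle between spindle's own z axis and vertical below 0.2 rad), for 0.2 s.
At the end, for the whole second after the job is handed in: The setscrew's point presses on the spindle with more than 4 N, as a snug screw still does once the key is taken away, the flat faces straight up within 0.2 rad, and the red key hangs upright (within 0.12 rad) and at rest in a hole of the rack with its collar within 9 mm of the hole's mouth (contact force between setscrew and spindle above 4 N and angle between spindle's own z axis and vertical below 0.2 rad and ((horizontal distance between key_seat and rack_hole_a below 0.008 m and distance between key_seat and rack_hole_a below 0.009 m) or (horizontal distance between key_seat and rack_hole_b below 0.008 m and distance between key_seat and rack_hole_b below 0.009 m)) and angle between key_seat's own z axis and vertical below 0.12 rad and linear speed of key below 0.02 m/s); the robot touches nothing.
It fails at once if the setscrew is overtightened (more than 28 N on its point, about 0.45 N m at the key) (contact force between setscrew and spindle above 28 N).
It fails at once if the setscrew is driven into the round of the spindle (more than 8 N on its point while the flat is more than 0.5 rad away) (contact force between setscrew and spindle above 8 N and angle between spindle's own z axis and vertical above 0.5 rad).
It fails at once if a carved figure or the jar is moved by more than 20 mm or tipped (distance of any of figure_red, figure_black, figurine_red, figurine_black, lacquer from where it was at the start of the episode above 0.02 m or angle between any of figure_red, figure_black, figurine_red, figurine_black, lacquer's own z axis and vertical above 0.3 rad).
It fails at once if the green key is pulled or knocked out of its place by more than 15 mm (distance of key_small from where it was at the start of the episode above 0.015 m).
It also fails if it takes over 72 s, if anything falls off the work surface, if the arm or the gripper's body presses on something with over 40 N, if the wrist force passes 120 N, or if a joint passes its speed limit or range.

## Working session

There is one attempt and no reset: what is moved stays moved. The work goes in short steps, Python scripts to look and compute and a tool call to move; the robot and the scene stay as the last step left them, time stands still between calls to the robot, and variables do not carry over. Pictures are saved under pics/ and viewed, at most 10 in all, crops included, and the job is handed in when it is done.

Besides the shell and the picture viewer there is one more tool, called by a JSON object that holds its "api" and its "payload". arm_command: Moves the arm, as the interface text tells. Its arguments: {"type":"object","properties":{"plan":{"type":"array"},"gripper":{"type":"number"},"force":{"type":"number"}},"required":["plan"]}

```bash
mkdir -p pics; cat > h.py <<'E'
import numpy as np, cv2
from station import *
from scipy.spatial.transform import Rotation as R
def w(uv,depth,c):
    u,v=uv; d=depth[int(v),int(u)]
    p=np.array([(u-c['cx'])/c['fx']*d,-(v-c['cy'])/c['fy']*d,-d,1]); return (c['pose']@p)[:3]
def cloud(depth,c):
    v,u=np.mgrid[:384,:512]; d=depth
    p=np.stack([(u-c['cx'])/c['fx']*d,-(v-c['cy'])/c['fy']*d,-d,np.ones_like(d)],-1)
    return (p@c['pose'].T)[...,:3]
def proj(P,c):
    p=np.linalg.inv(c['pose'])@np.append(P,1); return c['cx']+c['fx']*p[0]/-p[2], c['cy']-c['fy']*p[1]/-p[2]
def ray(uv,c,z):
    d=c['pose'][:3,:3]@np.array([(uv[0]-c['cx'])/c['fx'],-(uv[1]-c['cy'])/c['fy'],-1]); o=c['pose'][:3,3]
    return o+d*(z-o[2])/d[2]
E
python3 - <<'E'
from h import *
print(get_obs(),tcp_to_grasp)
for n in ['scene','top']:
    im,d=get_image(n); c=calibration(n); print(n,c)
    np.savez(n,im=im,d=d); cv2.imwrite(f'pics/{n}0.png',cv2.resize(im,(800,600),interpolation=cv2.INTER_CUBIC))
E
```

```text
{'t': 0.0, 'q': array([-1.36201165e+00,  5.33575252e-02,  1.61428273e+00, -1.24471480e-05,
        1.47601281e+00, -1.18979913e-01]), 'dq': array([ 1.28048213e-03, -8.02888042e-04,  1.13866366e-03, -6.17727700e-04,
        1.17096909e-03, -1.57271730e-05]), 'effort': array([ 4.37306071e-04, -3.93678153e+01, -3.70174634e+01, -1.07299599e-05,
        7.12155743e-03, -7.37081564e-06]), 'tool_pos': array([ 0.2011599 , -0.59146074,  0.40346898]), 'tool_rot': array([-3.09746896e+00, -5.12216022e-01,  1.64611809e-04]), 'contact_force': array([ 0.2350677 ,  0.06937562, -0.36934046]), 'wrist_torque': array([ 0.0157309 , -0.04446524,  0.01444566]), 'grip_force': 0.0, 'opening': 0.08532535720222062} 0.1547
scene {'fx': 425.0268020046228, 'fy': 425.0268020046228, 'cx': 250.27044837315245, 'cy': 195.33382678335343, 'pose': array([[ 0.18598098, -0.61454201,  0.76664802,  1.35768814],
       [ 0.98254078,  0.11237569, -0.14827446, -0.12247145],
       [ 0.00496829,  0.78083918,  0.62471233,  0.74948926],
       [ 0.        ,  0.        ,  0.        ,  1.        ]])}
top {'fx': 401.2358273966864, 'fy': 401.2358273966864, 'cx': 259.08303880025466, 'cy': 190.9876590262683, 'pose': array([[ 1.37494352e-02,  9.86054633e-01, -1.65852986e-01,
         3.76339580e-01],
       [-9.99335815e-01,  7.95309891e-03, -3.55622963e-02,
        -7.36776912e-04],
       [-3.37473218e-02,  1.66231791e-01,  9.85509061e-01,
         1.22115081e+00],
       [ 0.00000000e+00,  0.00000000e+00,  0.00000000e+00,
         1.00000000e+00]])}
```

View pics/scene0.png

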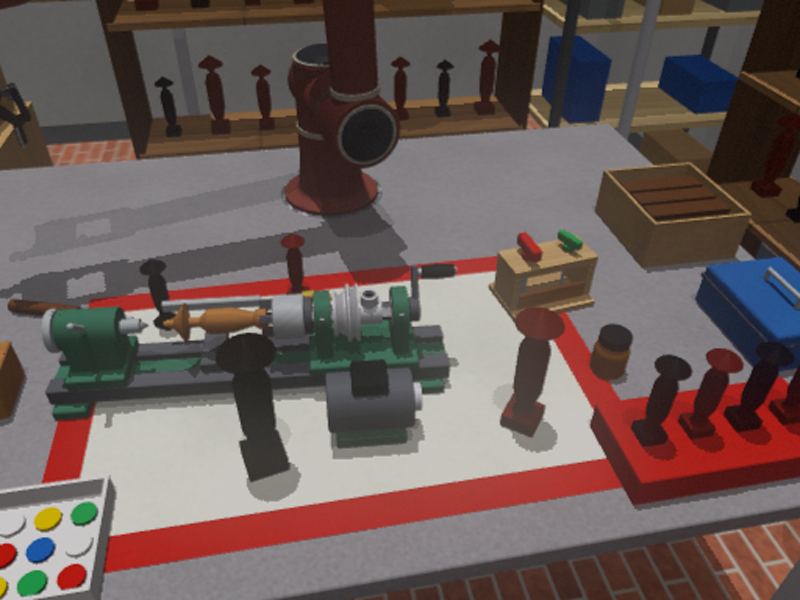

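View pics/top0.png

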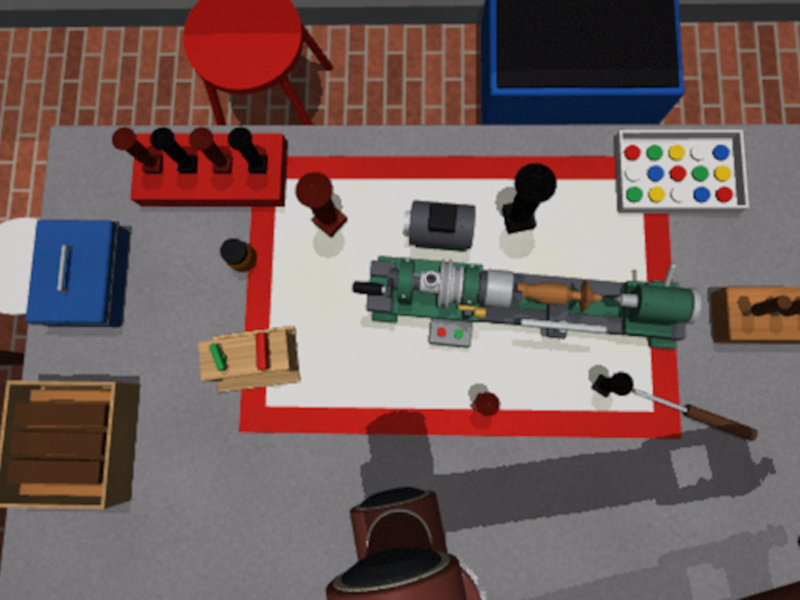

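The scene view shows the crank handle at (437,270), the boss at (370,297), the red key at (530,245) and the green at (570,240). In the top view they are at (370,288), (430,280), (262,350) and (217,357). The handle stands up, so the flat is about π/2 off.

```bash
python3 - <<'E'
from h import *
for n in ['scene','top']:
    z=np.load(n+'.npz'); im,d=z['im'],z['d']; c=calibration(n); P=cloud(d,c); hsv=cv2.cvtColor(im,cv2.COLOR_BGR2HSV); H,S,V=cv2.split(hsv)
    ok=d>0
    box=lambda x0,x1,y0,y1,z0,z1: ok&(P[...,0]>x0)&(P[...,0]<x1)&(P[...,1]>y0)&(P[...,1]<y1)&(P[...,2]>z0)&(P[...,2]<z1)
    v,u=np.mgrid[:384,:512]
    def rep(name,m):
        m=cv2.morphologyEx(m.astype(np.uint8),cv2.MORPH_OPEN,np.ones((2,2)))
        k,l,s,ce=cv2.connectedComponentsWithStats(m)
        if k<2: print(n,name,'none');return
        i=1+np.argmax(s[1:,4]); mm=l==i; q=P[mm]
        r=cv2.minAreaRect(np.argwhere(mm)[:,::-1].astype(np.float32))
        print(n,name,s[i,4],'px',ce[i].round(1),'med',np.median(q,0).round(4),'lo',np.percentile(q,3,axis=0).round(4),'hi',np.percentile(q,97,axis=0).round(4))
        if 'key' in name:
            top=q[q[:,2]>np.percentile(q[:,2],97)-.008]; xy=top[:,:2]-top[:,:2].mean(0); _,sv,vt=np.linalg.svd(xy); print('  top mean',top.mean(0).round(4),'dir',np.arctan2(vt[0,1],vt[0,0]).round(3),sv/np.sqrt(len(xy)))
    R_=((H<8)|(H>172))&(S>150); G=(H>45)&(H<80)&(S>120)
    print(n,'boss px', w((237,190) if n=='scene' else (275,179),d,c))
    rep('redkey',R_&box(.2,.5,.2,.45,.1,.2)); rep('greenkey',G&box(.2,.5,.2,.45,.1,.2))
    rep('rackwood',(H>8)&(H<25)&box(.2,.5,.15,.45,.085,.105))
    rep('handle',(V<70)&box(.3,.6,.0,.25,.13,.22))
    rep('figured red',R_&box(.2,.4,-.3,0.1,.03,.2)); 
    rep('figblack',(V<70)&box(.2,.45,-.45,-.1,.06,.2))
    rep('boss',(S<60)&(V>110)&box(.4,.6,-.05,.15,.147,.175))
E
```

```text
scene boss px [ 0.59904559 -0.00674758  0.1513903 ]
scene redkey 85 px [339.7 156.3] med [0.4734 0.2891 0.1274] lo [0.4434 0.2813 0.123 ] hi [0.499  0.2986 0.1295]
  top mean [0.4832 0.2843 0.1347] dir -0.425 [0.10756725 0.00975258]
scene greenkey 39 px [366.1 152.4] med [0.4632 0.3691 0.1231] lo [0.4447 0.3608 0.1205] hi [0.4785 0.38   0.1253]
  top mean [0.4622 0.3692 0.1228] dir 0.453 [0.01197457 0.00308038]
scene rackwood 704 px [351.1 165.7] med [0.478  0.3328 0.0935] lo [0.4341 0.25   0.083 ] hi [0.5006 0.4077 0.0965]
scene handle 166 px [280.7 174. ] med [0.5803 0.0997 0.1706] lo [0.5735 0.0776 0.1573] hi [0.5845 0.1221 0.1762]
scene figured red 13 px [183.3 154.8] med [ 0.3888 -0.1163  0.1252] lo [ 0.3834 -0.124   0.1201] hi [ 0.3946 -0.1132  0.1275]
scene figblack 292 px [100.2 179.1] med [ 0.4264 -0.3342  0.0977] lo [ 0.2605 -0.3535 -0.0014] hi [ 0.4363 -0.3204  0.1306]
scene boss 72 px [224.  187.6] med [ 0.5931 -0.0363  0.1571] lo [ 3.793e-01 -4.800e-02  1.000e-04] hi [0.6057 0.0035 0.1636]
top boss px [ 0.59260842 -0.00498089  0.13694866]
top redkey 165 px [168.4 225.2] 
[... 214 characters left out ...]
315 0.3564 0.0959] hi [0.4711 0.3773 0.1278]
  top mean [0.4526 0.367  0.1249] dir -2.733 [0.01204033 0.00343675]
top rackwood 763 px [148. 229.] med [0.4543 0.3489 0.0955] lo [0.42   0.3058 0.0154] hi [0.4886 0.4057 0.1225]
top handle 120 px [236.  184.9] med [0.5703 0.0999 0.1752] lo [0.563  0.0771 0.0011] hi [0.5907 0.1254 0.18  ]
top figured red 165 px [312.6 259.2] med [ 0.3768 -0.1077  0.1273] lo [ 0.3594 -0.132   0.0006] hi [ 0.3927 -0.09    0.1358]
top figblack 190 px [397.  246.4] med [ 0.414  -0.3333  0.1258] lo [ 0.3985 -0.3826  0.0004] hi [ 0.4301 -0.3194  0.135 ]
top boss 122 px [287.2 182.4] med [ 0.5799 -0.0372  0.1541] lo [ 0.5623 -0.0512  0.1425] hi [ 0.5963 -0.0264  0.1652]
```

```bash
cat >> h.py <<'E'
def go(pos,yaw,grasp=True):
    """tool-frame move (cm, rad) from the measured pose to grasp point pos, tool down, tool x at yaw"""
    o=get_obs(); R0=R.from_rotvec(o['tool_rot']); c,s=np.cos(yaw),np.sin(yaw)
    R1=R.from_matrix(np.array([[c,s,0],[s,-c,0],[0,0,-1]]))
    p=np.array(pos,float)+([0,0,tcp_to_grasp] if grasp else 0)
    print('MOVE cm',(R0.inv().apply(p-o['tool_pos'])*100).round(2),'rot',(R0.inv()*R1).as_rotvec().round(3))
def st():
    o=get_obs(); m=R.from_rotvec(o['tool_rot']).as_matrix()
    print('t',round(o['t'],2),'grasp',(o['tool_pos']+m[:,2]*tcp_to_grasp).round(4),'yaw',np.arctan2(m[1,0],m[0,0]).round(3),'q6',o['q'][5].round(2),'F',o['contact_force'].round(1),'M',o['wrist_torque'].round(3),'open',round(o['opening'],4),'grip',round(o['grip_force'],1))
E
python3 - <<'E'
from h import *
c=calibration('wrist'); o=get_obs(); m=R.from_rotvec(o['tool_rot']).as_matrix()
print(c['fx'],c['cx'],c['cy'],'cam in tool',m.T@(c['pose'][:3,3]-o['tool_pos']),(m.T@c['pose'][:3,:3]).round(3))
st(); go([0.52,0.05,0.30],np.pi/2)
E
```

```text
307.73410578108786 250.92987580503188 189.4242397676731 cam in tool [ 0.08168216 -0.00029981  0.03031529] [[-0.001  0.948  0.317]
 [ 1.     0.001 -0.001]
 [-0.001  0.317 -0.948]]
t 0.1 grasp [ 0.2011 -0.5912  0.2489] yaw 0.328 q6 -0.12 F [ 0.3  0.5 -0.1] M [-0.012 -0.034  0.023] open 0.0859 grip 0.0
MOVE cm [ 50.84 -50.48  -5.01] rot [-1.000e-03 -1.000e-03 -1.243e+00]
```

{"api": "arm_command", "payload": {"plan": [[[50.8, -50.5, -5, 0, 0, -1.24], [50.8, -50.5, -5, 0, 0, -1.24], [50.8, -50.5, -5, 0, 0, -1.24], [50.8, -50.5, -5, 0, 0, -1.24], [50.8, -50.5, -5, 0, 0, -1.24], [50.8, -50.5, -5, 0, 0, -1.24], [50.8, -50.5, -5, 0, 0, -1.24], [50.8, -50.5, -5, 0, 0, -1.24], [50.8, -50.5, -5, 0, 0, -1.24], [50.8, -50.5, -5, 0, 0, -1.24], [50.8, -50.5, -5, 0, 0, -1.24], [50.8, -50.5, -5, 0, 0, -1.24]]]}}

```text
t: 1.1
tool_pos: [0.4231, -0.1428, 0.4394]
tool_rot: [2.225, 2.218, 0.0]
contact_force: [0.4, -0.5, -0.3]
opening: 0.0854
grip_force: 0.0
```

```bash
python3 - <<'E'
from h import *
st(); go([0.53,0.03,0.30],np.pi/2)
E
```

```text
t 1.1 grasp [ 0.4231 -0.1428  0.2847] yaw 1.568 q6 -0.49 F [ 0.4 -0.5 -0.3] M [ 0.001 -0.002 -0.047] open 0.0854 grip 0.0
MOVE cm [17.31 10.64 -1.53] rot [ 0.     0.    -0.003]
```

{"api": "arm_command", "payload": {"plan": [[[17.3, 10.6, -1.5, 0, 0, 0], [17.3, 10.6, -1.5, 0, 0, 0], [17.3, 10.6, -1.5, 0, 0, 0], [17.3, 10.6, -1.5, 0, 0, 0], [17.3, 10.6, -1.5, 0, 0, 0], [17.3, 10.6, -1.5, 0, 0, 0], [17.3, 10.6, -1.5, 0, 0, 0], [17.3, 10.6, -1.5, 0, 0, 0]]]}}

```text
t: 1.77
tool_pos: [0.5293, 0.0277, 0.4538]
tool_rot: [-2.224, -2.218, 0.002]
contact_force: [0.5, 0.3, 0.1]
opening: 0.0854
grip_force: 0.0
```

```bash
python3 - <<'E'
from h import *
st(); c=calibration('wrist'); im,d=get_image('wrist'); np.savez('w1',im=im,d=d,pose=c['pose']); print(c['pose'][:3,3])
cv2.imwrite('pics/w1.png',cv2.resize(im,(800,600),interpolation=cv2.INTER_CUBIC))
E
```

```text
t 1.77 grasp [0.529  0.0277 0.2991] yaw 1.568 q6 -0.09 F [0.5 0.3 0.1] M [-0.05  -0.021  0.015] open 0.0854 grip 0.0
[0.52927838 0.1097047  0.42350277]
```

View pics/w1.png

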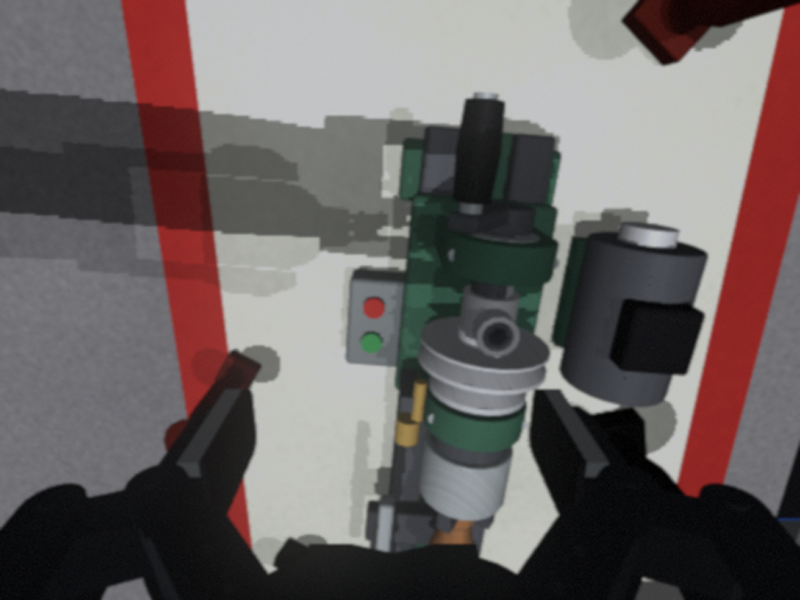

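The wrist view shows the handle from (468,205) to (485,100), its arm at about (490,220), and the boss rim at (497,333).

```bash
python3 - <<'E'
from h import *
z=np.load('w1.npz'); im,d=z['im'],z['d']; c=calibration('wrist'); c['pose']=z['pose']; P=cloud(d,c)
g=cv2.cvtColor(im,cv2.COLOR_BGR2GRAY)
box=(P[...,0]>.52)&(P[...,0]<.63)&(P[...,1]>.06)&(P[...,1]<.15)&(P[...,2]>.15)&(g<60)
q=P[box]; print('handle',box.sum(),q.mean(0),q.min(0),q.max(0))
for y in np.arange(.06,.15,.01):
    s=q[abs(q[:,1]-y)<.005]
    if len(s)>5:
        t=s[s[:,2].argsort()[-10:]]; print(y.round(3),len(s),'x',s[:,0].min().round(4),s[:,0].max().round(4),'top',t.mean(0).round(4))
rim=(P[...,0]>.56)&(P[...,0]<.64)&(P[...,1]>-.04)&(P[...,1]<.04)&(P[...,2]>.148)&(P[...,2]<.16)
s=P[rim]; print('rim',len(s),s.mean(0),s.min(0),s.max(0)); 
xs=np.argwhere(rim); (cx,cy),r=cv2.minEnclosingCircle(xs[:,::-1].astype(np.float32)); print(cx,cy,r, ray((cx,cy),c,.154), ray((318,213),c,.154))
print('socket depth around',P[205:222:3,312:326:3,2].round(3))
# bearing walls dark green centre lines
hsv=cv2.cvtColor(im,cv2.COLOR_BGR2HSV)
for y in (.04,.045,.05,-.07,-.075,-.08):
    m=(abs(P[...,1]-y)<.003)&(P[...,2]>.13)&(P[...,2]<.165)&(P[...,0]>.5)&(P[...,0]<.68); 
    if m.sum(): print('wall',y,np.percentile(P[m],[2,50,98],axis=0).round(3).tolist())
E
```

```text
handle 2430 [0.56706817 0.09583945 0.199318  ] [0.52927838 0.06034955 0.15010894] [0.59114838 0.12592419 0.42350277]
0.06 146 x 0.5577 0.5911 top [0.5695 0.064  0.18  ]
0.07 290 x 0.5576 0.59 top [0.5706 0.0672 0.1806]
0.08 282 x 0.5605 0.5809 top [0.5697 0.0808 0.1784]
0.09 350 x 0.5606 0.583 top [0.5707 0.0913 0.1788]
0.1 373 x 0.5609 0.584 top [0.5726 0.0997 0.1795]
0.11 628 x 0.5293 0.5838 top [0.5293 0.1097 0.4235]
0.12 345 x 0.5639 0.5831 top [0.5733 0.1174 0.1786]
0.13 16 x 0.5656 0.5779 top [0.5721 0.1251 0.176 ]
rim 2101 [ 0.59183312 -0.00237641  0.15408313] [ 0.56009966 -0.03998546  0.14800032] [0.62481028 0.03998937 0.15999694]
316.5 205.0 50.7667236328125 [0.59040594 0.00343296 0.154     ] [ 0.59235578 -0.00471517  0.154     ]
socket depth around [[0.153 0.154 0.155 0.154 0.155]
 [0.154 0.153 0.153 0.152 0.15 ]
 [0.153 0.141 0.141 0.141 0.153]
 [0.141 0.141 0.14  0.145 0.153]
 [0.151 0.145 0.145 0.151 0.153]
 [0.152 0.153 0.153 0.153 0.151]]
wall 0.04 [[0.563, 0.037, 0.134], [0.591, 0.04, 0.153], [0.627, 0.043, 0.157]]
wall 0.045 [[0.563, 0.042, 0.132], [0.592, 0.045, 0.152], [0.627, 0.048, 0.157]]
wall 0.05 [[0.564, 0.047, 0.131], [0.59, 0.05, 0.144], [0.623, 0.052, 0.156]]
wall -0.07 [[0.553, -0.073, 0.132], [0.583, -0.07, 0.152], [0.618, -0.067, 0.157]]
wall -0.075 [[0.553, -0.078, 0.133], [0.58, -0.075, 0.153], [0.617, -0.072, 0.157]]
wall -0.08 [[0.553, -0.083, 0.133], [0.581, -0.08, 0.152], [0.619, -0.077, 0.157]]
```

```bash
python3 - <<'E'
from h import *
st(); go([0.573,0.104,0.24],1.486);go([0.573,0.104,0.168],1.486)
E
```

```text
t 1.82 grasp [0.5289 0.0271 0.2992] yaw 1.567 q6 -0.09 F [-0.5 -0.2 -0.5] M [-0.022  0.021 -0.026] open 0.0854 grip 0.0
MOVE cm [7.7  4.37 5.92] rot [-0.001  0.     0.081]
MOVE cm [ 7.7   4.38 13.12] rot [-0.001  0.     0.081]
```

{"api": "arm_command", "payload": {"plan": [[[7.7, 4.4, 5.9, 0, 0, 0.08], [7.7, 4.4, 5.9, 0, 0, 0.08], [7.7, 4.4, 5.9, 0, 0, 0.08], [7.7, 4.4, 10, 0, 0, 0.08], [7.7, 4.4, 13.1, 0, 0, 0.08], [7.7, 4.4, 13.1, 0, 0, 0.08], [7.7, 4.4, 13.1, 0, 0, 0.08], [7.7, 4.4, 13.1, 0, 0, 0.08]]]}}

```text
t: 2.48
tool_pos: [0.5741, 0.1036, 0.3257]
tool_rot: [2.312, 2.124, 0.003]
contact_force: [-0.6, 0.3, 0.7]
opening: 0.0856
grip_force: 0.0
```

{"api": "arm_command", "payload": {"plan": [[[0, 0, 0, 0, 0, 0], [0, 0, 0, 0, 0, 0], [0, 0, 0, 0, 0, 0], [0, 0, 0, 0, 0, 0], [0, 0, 0, 0, 0, 0], [0, 0, 0, 0, 0, 0]]], "gripper": 1, "force": 20}}

```text
t: 2.98
tool_pos: [0.5736, 0.1047, 0.3242]
tool_rot: [-2.312, -2.127, 0.0]
contact_force: [-2.8, -0.2, 4.0]
opening: 0.021
grip_force: 21.1
```

```bash
python3 - <<'E'
from h import *
st()
E
```

```text
t 2.98 grasp [0.5736 0.1047 0.1695] yaw 1.488 q6 0.14 F [-2.8 -0.2  4. ] M [-0.047  0.323  0.002] open 0.021 grip 21.1
```

{"api": "arm_command", "payload": {"plan": [[[0, -0.28, 0.18, 0, 0, 0], [0, -0.56, 0.38, 0, 0, 0], [0, -0.87, 0.65, 0, 0, 0], [0, -1.16, 0.94, 0, 0, 0], [0, -1.43, 1.25, 0, 0, 0], [0, -1.68, 1.58, 0, 0, 0], [0, -2.09, 2.3, 0, 0, 0], [0, -2.39, 3.06, 0, 0, 0], [0, -2.58, 3.87, 0, 0, 0], [0, -2.64, 4.4, 0, 0, 0], [0, -2.64, 4.7, 0, 0, 0], [0, -2.64, 4.7, 0, 0, 0]]]}}

```text
t: 3.98
tool_pos: [0.5473, 0.1069, 0.2752]
tool_rot: [-2.312, -2.127, -0.0]
contact_force: [3.7, 1.7, -2.5]
opening: 0.0215
grip_force: 20.7
```

```bash
python3 - <<'E'
from h import *
st()
c=calibration('scene'); im,d=get_image('scene'); im2=im[140:240,190:320]; cv2.imwrite('pics/s2.png',cv2.resize(im2,(780,600),interpolation=cv2.INTER_CUBIC))
E
```

```text
t 3.98 grasp [0.5473 0.1069 0.1205] yaw 1.488 q6 0.14 F [ 3.7  1.7 -2.5] M [ 0.177 -0.592  0.033] open 0.0215 grip 20.7
```

View pics/s2.png

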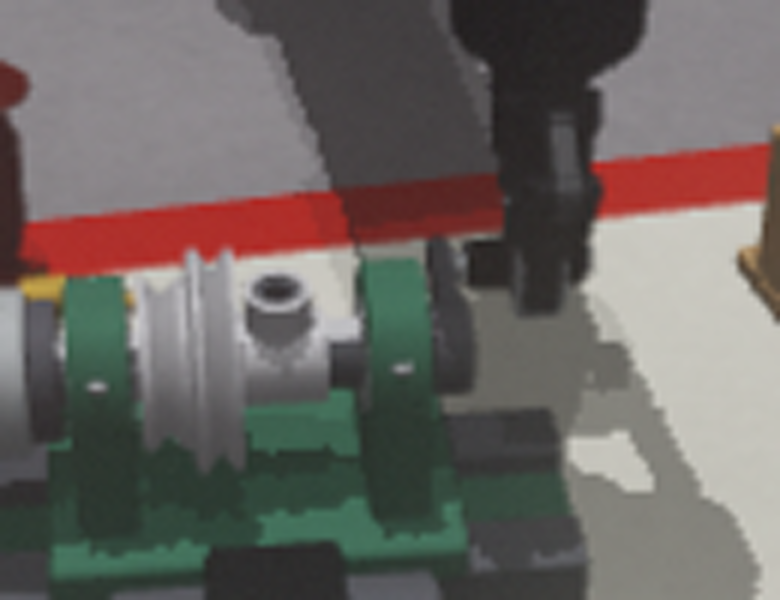

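The crank now lies level towards the robot, held by the fingers at about (545,260). I'll release it and go to the rack.

{"api": "arm_command", "payload": {"plan": [[[0, 0, 0, 0, 0, 0], [0, 0, 0, 0, 0, 0], [0, 0, 0, 0, 0, 0], [0, 0, 0, 0, 0, 0], [0, 0, 0, 0, 0, 0], [0, 0, -3, 0, 0, 0], [0, 0, -7, 0, 0, 0], [0, 0, -11, 0, 0, 0], [0, 0, -15, 0, 0, 0], [0, 0, -15, 0, 0, 0], [0, 0, -15, 0, 0, 0]]], "gripper": -1}}

```text
t: 4.95
tool_pos: [0.5478, 0.1069, 0.4309]
tool_rot: [2.308, 2.124, 0.009]
contact_force: [-0.6, -0.4, -0.5]
opening: 0.0851
grip_force: 0.0
```

```bash
python3 - <<'E'
from h import *
st(); c=calibration('wrist'); im,d=get_image('wrist'); c=calibration('wrist'); np.savez('w2',im=im,d=d,pose=c['pose'])
P=cloud(d,c); g=cv2.cvtColor(im,cv2.COLOR_BGR2GRAY)
m=(d>0)&(P[...,1]>.085)&(P[...,1]<.125)&(P[...,0]>.51)&(P[...,0]<.6)&(P[...,2]>.1)&(P[...,2]<.2)&(g<70)
q=P[m]; print(len(q),q.mean(0).round(4),np.percentile(q,[2,98],axis=0).round(4))
go([0.47,0.25,0.27],np.pi)
E
```

```text
t 4.95 grasp [0.549  0.1069 0.2762] yaw 1.488 q6 0.14 F [-0.6 -0.4 -0.5] M [-0.037  0.019 -0.003] open 0.0851 grip 0.0
918 [0.5451 0.1059 0.1243] [[0.5347 0.0861 0.1178]
 [0.5555 0.1243 0.1274]]
MOVE cm [13.62 -8.9   0.29] rot [ 0.002  0.002 -1.654]
```

{"api": "arm_command", "payload": {"plan": [[[14.1, -8.9, 1.0, 0, 0, -1.65], [14.1, -8.9, 1.0, 0, 0, -1.65], [14.1, -8.9, 1.0, 0, 0, -1.65], [14.1, -8.9, 1.0, 0, 0, -1.65], [14.1, -8.9, 1.0, 0, 0, -1.65], [14.1, -8.9, 1.0, 0, 0, -1.65], [14.1, -8.9, 1.0, 0, 0, -1.65], [14.1, -8.9, 1.0, 0, 0, -1.65], [14.1, -8.9, 1.0, 0, 0, -1.65], [14.1, -8.9, 1.0, 0, 0, -1.65], [14.1, -8.9, 1.0, 0, 0, -1.65], [14.1, -8.9, 1.0, 0, 0, -1.65]]], "gripper": 0}}

```text
t: 6.0
tool_pos: [0.4699, 0.2545, 0.4135]
tool_rot: [-0.231, -3.129, 0.003]
contact_force: [-1.4, -0.1, 1.0]
opening: 0.0426
grip_force: 0.0
```

{"api": "arm_command", "payload": {"plan": [[[0, 0, 0, 0, 0, -0.1], [0, 0, 0, 0, 0, -0.15], [0, 0, 0, 0, 0, -0.15], [0, 0, 0, 0, 0, -0.15]]]}}

```text
t: 6.33
tool_pos: [0.47, 0.2546, 0.4143]
tool_rot: [-0.008, -3.138, 0.002]
contact_force: [0.2, 0.3, -0.6]
opening: 0.0426
grip_force: 0.0
```

```bash
cat > rk.py <<'E'
from h import *
def look(name):
    st(); im,d=get_image('wrist'); c=calibration('wrist'); np.savez(name,im=im,d=d,pose=c['pose'])
    cv2.imwrite(f'pics/{name}.png',cv2.resize(im,(800,600),interpolation=cv2.INTER_CUBIC)); return im,d,c
if __name__=='__main__':
    im,d,c=look('w3'); P=cloud(d,c); H,S,V=cv2.split(cv2.cvtColor(im,cv2.COLOR_BGR2HSV))
    for nm,col in (('red',(H<8)|(H>172)),('green',(H>45)&(H<80))):
        m=col&(S>130)&(d>0)&(P[...,2]>.11)&(P[...,2]<.15)&(P[...,1]>.2)&(P[...,0]>.3)&(P[...,0]<.6)
        q=P[m]; 
        if not len(q): print(nm,'none'); continue
        zt=np.percentile(q[:,2],90); t=m&(P[...,2]>zt-.005); uv=np.argwhere(t)[:,::-1].astype(np.float32); b=cv2.boxPoints(cv2.minAreaRect(uv))
        w4=np.array([ray(x,c,zt) for x in b]); e=np.array([w4[1]-w4[0],w4[2]-w4[1]]); L=np.linalg.norm(e,axis=1); l=e[L.argmax()]
        print(nm,len(q),'ztop',zt.round(4),'centre',w4.mean(0).round(4),'L',L.round(4),'dir',np.arctan2(l[1],l[0]).round(3),b.round().tolist())
E
python3 rk.py
```

```text
t 6.33 grasp [0.4695 0.2544 0.2596] yaw 3.136 q6 -1.21 F [ 0.2  0.3 -0.6] M [ 0.028  0.045 -0.045] open 0.0426 grip 0.0
red 1457 ztop 0.1306 centre [0.4653 0.2909 0.1306] L [0.0171 0.0646] dir 0.12 [[280.0, 145.0], [301.0, 143.0], [306.0, 215.0], [286.0, 216.0]]
green 781 ztop 0.1265 centre [0.4541 0.368  0.1265] L [0.0128 0.0478] dir 0.405 [[367.0, 144.0], [383.0, 139.0], [397.0, 189.0], [382.0, 193.0]]
```

View pics/w3.png

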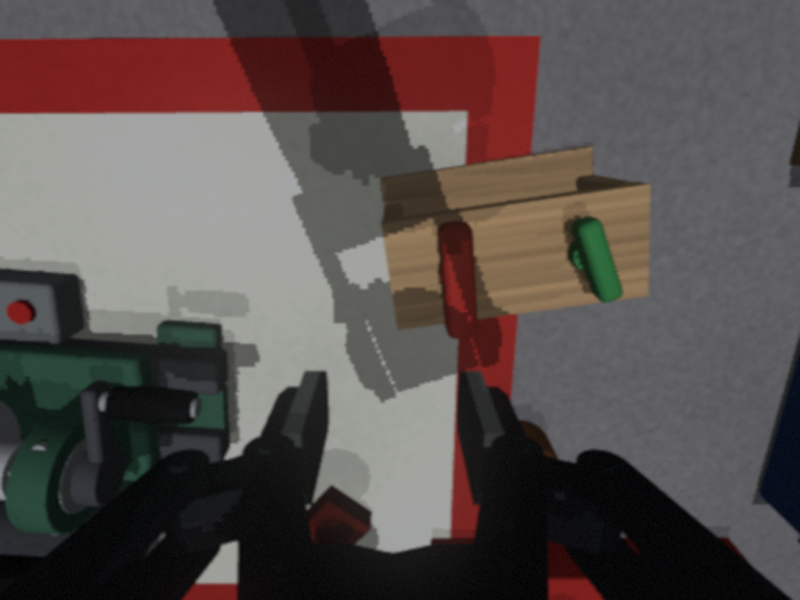

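The wrist view shows the red handle from (455,222) to (457,335), at an angle of 0.12 rad, and the green one near (598,260). I'll grasp the red one.

```bash
python3 - <<'E'
from h import *
go([0.4653,0.2909,0.18],np.pi+.12);go([0.4653,0.2909,0.121],np.pi+.12)
E
```

```text
MOVE cm [0.48 3.63 8.  ] rot [-0.001 -0.003 -0.125]
MOVE cm [ 0.46  3.64 13.9 ] rot [-0.001 -0.003 -0.125]
```

{"api": "arm_command", "payload": {"plan": [[[0.5, 3.6, 1, 0, 0, -0.125], [0.5, 3.6, 5, 0, 0, -0.125], [0.5, 3.6, 8, 0, 0, -0.125], [0.5, 3.6, 10.5, 0, 0, -0.125], [0.5, 3.6, 12.5, 0, 0, -0.125], [0.5, 3.6, 13.9, 0, 0, -0.125], [0.5, 3.6, 13.9, 0, 0, -0.125], [0.5, 3.6, 13.9, 0, 0, -0.125], [0.5, 3.6, 13.9, 0, 0, -0.125]]]}}

```text
t: 7.13
tool_pos: [0.4659, 0.2909, 0.2785]
tool_rot: [-0.189, 3.135, 0.001]
contact_force: [-1.1, -0.3, -0.6]
opening: 0.0427
grip_force: 0.0
```

{"api": "arm_command", "payload": {"plan": [[[0, 0, 0, 0, 0, 0], [0, 0, 0, 0, 0, 0], [0, 0, 0, 0, 0, 0], [0, 0, 0, 0, 0, 0], [0, 0, 0, 0, 0, 0], [0, 0, 0, 0, 0, 0]]], "gripper": 1, "force": 80}}

```text
t: 7.63
tool_pos: [0.4661, 0.2911, 0.2794]
tool_rot: [-0.19, 3.133, 0.002]
contact_force: [-1.7, 0.0, 6.4]
opening: 0.0162
grip_force: 78.9
```

```bash
python3 - <<'E'
from h import *
st()
E
```

```text
t 7.63 grasp [0.4665 0.2913 0.1247] yaw -3.02 q6 -1.27 F [-1.7  0.   6.4] M [-0.015  0.135 -0.012] open 0.0162 grip 78.9
```

{"api": "arm_command", "payload": {"plan": [[[0, 0, -2, 0, 0, 0], [0, 0, -5, 0, 0, 0], [0, 0, -9, 0, 0, 0], [0, 0, -13, 0, 0, 0], [0, 0, -17, 0, 0, 0], [0, 0, -17, 0, 0, 0], [0, 0, -17, 0, 0, 0]]]}}

```text
t: 8.22
tool_pos: [0.4657, 0.2909, 0.4509]
tool_rot: [-0.19, 3.13, 0.003]
contact_force: [-0.2, -0.0, -3.5]
opening: 0.0161
grip_force: 79.4
```

```bash
python3 - <<'E'
from rk import *
st(); go([0.592,-0.005,0.290],np.pi-.085); go([0.592,-0.005,0.273],np.pi-.085)
E
```

```text
t 8.22 grasp [0.4666 0.2912 0.2962] yaw -3.02 q6 -1.27 F [-0.2 -0.  -3.5] M [ 0.007  0.016 -0.024] open 0.0161 grip 79.4
MOVE cm [ -8.95 -30.9    0.62] rot [0.002 0.006 0.206]
MOVE cm [ -8.94 -30.9    2.32] rot [0.002 0.006 0.206]
```

{"api": "arm_command", "payload": {"plan": [[[-8.9, -30.9, 0.6, 0, 0.006, 0.206], [-8.9, -30.9, 0.6, 0, 0.006, 0.206], [-8.9, -30.9, 0.6, 0, 0.006, 0.206], [-8.9, -30.9, 0.6, 0, 0.006, 0.206], [-8.9, -30.9, 0.6, 0, 0.006, 0.206], [-8.9, -30.9, 0.6, 0, 0.006, 0.206], [-8.9, -30.9, 0.6, 0, 0.006, 0.206], [-8.9, -30.9, 0.6, 0, 0.006, 0.206], [-8.9, -30.9, 0.6, 0, 0.006, 0.206], [-8.9, -30.9, 2.3, 0, 0.006, 0.206], [-8.9, -30.9, 2.3, 0, 0.006, 0.206], [-8.9, -30.9, 2.3, 0, 0.006, 0.206]]]}}

```text
t: 9.22
tool_pos: [0.5904, -0.0048, 0.4209]
tool_rot: [-0.132, -3.126, -0.001]
contact_force: [-1.0, 0.4, -0.6]
opening: 0.0162
grip_force: 79.4
```

```bash
python3 - <<'E'
from rk import *
im,d,c=look('w4'); print(w((256,192),d,c))
ims,ds=get_image('scene'); np.savez('s4',im=ims,d=ds)
a=cv2.resize(im[110:290,160:340],(400,400),interpolation=cv2.INTER_CUBIC); b=cv2.resize(ims[120:220,190:290],(400,400),interpolation=cv2.INTER_CUBIC)
cv2.imwrite('pics/w4s.png',np.hstack([a,b]))
E
```

```text
t 9.22 grasp [ 0.5885 -0.0046  0.2662] yaw 3.057 q6 -1.62 F [-1.   0.4 -0.6] M [-0.017 -0.048  0.024] open 0.0162 grip 79.4
[ 5.85286246e-01 -1.90044367e-04  1.64262459e-01]
```

View pics/w4s.png

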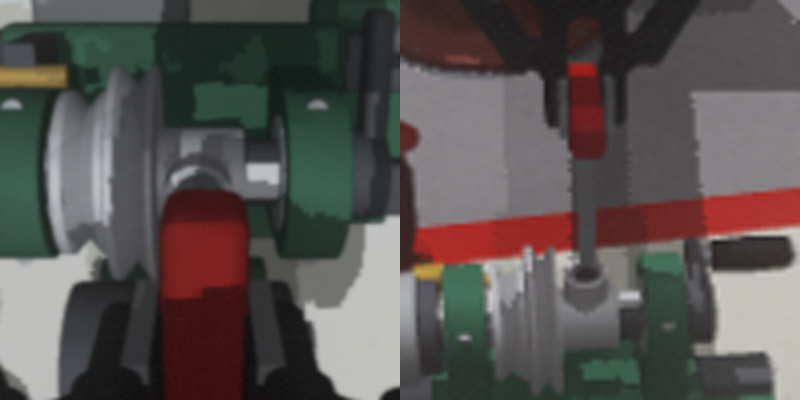

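The left crop (wrist) shows the boss mouth half hidden by the handle at (200,180) and the bright flat facing up at (262,172). The right crop (scene) shows the tip at (587,270), above and a little to the robot's side of the rim at (586,278).

```bash
python3 - <<'E'
from rk import *
st(); go([0.5925,-0.005,0.273],np.pi-.085)
# key handle in tool frame from the last wrist picture
z=np.load('w4.npz'); c=calibration('wrist'); c['pose']=z['pose']; P=cloud(z['d'],c); H,S,V=cv2.split(cv2.cvtColor(z['im'],cv2.COLOR_BGR2HSV))
o=get_obs(); m=((H<8)|(H>172))&(S>130)&(z['d']>0)&(z['d']<.2); T=(P-o['tool_pos'])@R.from_rotvec(o['tool_rot']).as_matrix(); q=T[m]
print(len(q),np.percentile(q,[2,10,50,90,98],axis=0).round(4))
for a in np.arange(-.03,.04,.008):
    s=q[abs(q[:,0]-a)<.004]
    if len(s)>10: print(a.round(3),len(s),s.mean(0).round(4),'zmin',np.percentile(s[:,2],10).round(4))
E
```

```text
t 9.32 grasp [ 0.5896 -0.0045  0.2689] yaw 3.058 q6 -1.62 F [-0.5  0.6 -1.8] M [-0.016  0.021 -0.024] open 0.0164 grip 79.4
MOVE cm [-0.16 -0.03 -0.41] rot [-0.    -0.008  0.001]
5242 [[-2.820e-02 -1.030e-02  1.115e-01]
 [-2.120e-02 -7.000e-03  1.504e-01]
 [ 8.000e-03  1.000e-04  1.514e-01]
 [ 3.180e-02  7.200e-03  1.538e-01]
 [ 3.350e-02  9.800e-03  1.632e-01]]
-0.03 235 [-0.0282 -0.0002  0.1519] zmin 0.1509
-0.022 486 [-0.022  -0.0005  0.1517] zmin 0.1507
-0.014 528 [-0.0139 -0.0002  0.1508] zmin 0.1505
-0.006 659 [-0.0061 -0.0015  0.1473] zmin 0.1278
0.002 557 [ 0.002  -0.0003  0.1509] zmin 0.1505
0.01 733 [0.0104 0.0009 0.1429] zmin 0.1063
0.018 638 [1.810e-02 1.000e-04 1.514e-01] zmin 0.1504
0.026 689 [0.0261 0.0003 0.1515] zmin 0.1505
0.034 717 [0.0324 0.0004 0.1567] zmin 0.1516
```

```bash
python3 - <<'E'
from rk import *
for n in ('w1','w2'):
    z=np.load(n+'.npz'); c=calibration('wrist'); c['pose']=z['pose']; P=cloud(z['d'],c)
    near=np.hypot(P[...,0]-.5922,P[...,1]+.005)<.0115
    m=near&(P[...,2]<.1475)&(P[...,2]>.13); q=np.argwhere(m)
    if len(q)<5: print(n,len(q));continue
    (cx,cy),r=cv2.minEnclosingCircle(q[:,::-1].astype(np.float32)); print(n,'socket floor px',len(q),q.mean(0)[::-1],(cx,cy),r,ray((cx,cy),c,.15),ray(q.mean(0)[::-1],c,.15), P[m].mean(0))
    near=np.hypot(P[...,0]-.5922,P[...,1]+.005)<.0135
    m=near&(P[...,2]>.1525); q=P[m]; print('rim',len(q),q.min(0),q.max(0),q.mean(0))
    print(n,'proj guess',proj([.5922,-.005,.152],c))
z=np.load('w2.npz');u,v=[int(x) for x in proj([.5922,-.005,.152],dict(calibration('wrist'),pose=z['pose']))]
z1=np.load('w1.npz')['im'][195:230,300:335]; z2=z['im'][max(v-20,0):v+20,max(u-20,0):u+20]; print(z2.shape,u,v)
cv2.imwrite('pics/soc.png',np.hstack([cv2.resize(x,(400,400),interpolation=cv2.INTER_NEAREST) for x in (z1,z2)]))
E
```

```text
w1 socket floor px 136 [315.16176471 207.95588235] (314.2920837402344, 207.18316650390625) 12.04211139678955 [ 5.89347651e-01 -3.79132549e-04  1.50000000e-01] [ 0.59022951 -0.00117726  0.15      ] [ 0.59199629 -0.00445157  0.14202593]
rim 347 [ 0.5791127  -0.01797708  0.15250231] [0.60489922 0.0061973  0.15645083] [ 0.59204293 -0.00530788  0.1541053 ]
w1 proj guess (np.float64(317.3855398360326), np.float64(212.45596178107505))
w2 socket floor px 191 [306.70680628 286.91623037] (304.1372375488281, 288.33294677734375) 13.793512344360352 [0.59010981 0.0025306  0.15      ] [0.5925887  0.00391426 0.15      ] [ 0.59396696 -0.00274394  0.14109131]
rim 6 [ 0.57982526 -0.01724755  0.15251926] [0.59474746 0.00382646 0.1527077 ] [ 0.58734561 -0.00837287  0.15264716]
w2 proj guess (np.float64(306.90803205630215), np.float64(296.14025929012155))
(40, 40, 3) 306 296
```

View pics/soc.png

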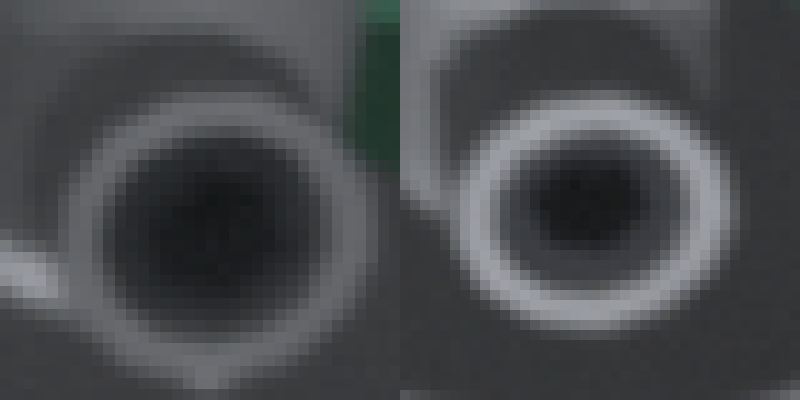

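{"api": "arm_command", "payload": {"plan": [[[-0.1, 0, -0.4, 0, -0.008, 0], [-0.1, 0, -0.4, 0, -0.008, 0], [-0.1, 0, -0.4, 0, -0.008, 0]]]}}

```text
t: 9.57
tool_pos: [0.5923, -0.0049, 0.4299]
tool_rot: [0.132, 3.135, -0.001]
contact_force: [0.5, 0.2, -1.0]
opening: 0.0165
grip_force: 79.5
```

Both crops show the rim as a clean ellipse, centred at (218,230) on the left and (194,211) within the right tile. That makes (318.6,214.6) in w1 and (304.9,296.6) in w2.

```bash
python3 - <<'E'
from rk import *
for n,uv in (('w1',(318.6,214.6)),('w2',(304.9,296.6))):
    print(n,ray(uv,dict(calibration('wrist'),pose=np.load(n+'.npz')['pose']),.154))
st(); go([0.5922+.0007,-0.005,0.273],np.pi-.085)
E
```

```text
w1 [ 0.59303491 -0.00636318  0.154     ]
w2 [ 0.58998276 -0.00377981  0.154     ]
t 9.57 grasp [ 0.593  -0.0051  0.2752] yaw 3.057 q6 -1.62 F [ 0.5  0.2 -1. ] M [ 0.033 -0.007 -0.067] open 0.0165 grip 79.5
MOVE cm [-0.06 -0.01  0.22] rot [-0.001  0.004  0.001]
```

{"api": "arm_command", "payload": {"plan": [[[0, 0, 0.6, 0, 0.003, 0], [0, 0, 0.9, 0, 0.003, 0], [0, 0, 1.1, 0, 0.003, 0], [0, 0, 1.2, 0, 0.003, 0], [0, 0, 1.3, 0, 0.003, 0], [0, 0, 1.4, 0, 0.003, 0], [0, 0, 1.5, 0, 0.003, 0], [0, 0, 1.6, 0, 0.003, 0], [0, 0, 1.6, 0, 0.003, 0]]]}}

```text
t: 10.32
tool_pos: [0.5924, -0.0053, 0.4151]
tool_rot: [0.133, 3.138, -0.001]
contact_force: [-3.2, 0.4, 7.1]
opening: 0.0166
grip_force: 80.7
```

```bash
python3 - <<'E'
from rk import *
st(); go([0.5922+.0007,-0.005,0.259],np.pi-.085)
E
```

```text
t 10.32 grasp [ 0.5925 -0.0054  0.2604] yaw 3.057 q6 -1.62 F [-3.2  0.4  7.1] M [ 0.177  0.863 -0.007] open 0.0166 grip 80.7
MOVE cm [-0.05  0.03  0.14] rot [-0.001  0.001  0.   ]
```

{"api": "arm_command", "payload": {"plan": [[[0.05, 0, 0, 0, 0, 0], [0.1, 0, 0, 0, 0, 0], [0.1, 0, 0, 0, 0, 0]]]}}

```text
t: 10.57
tool_pos: [0.5915, -0.0053, 0.4152]
tool_rot: [0.133, 3.136, -0.001]
contact_force: [-1.5, 0.5, 6.5]
opening: 0.0163
grip_force: 80.6
```

```bash
python3 -c "
from rk import *
st()"
```

```text
t 10.57 grasp [ 0.5919 -0.0054  0.2605] yaw 3.057 q6 -1.62 F [-1.5  0.5  6.5] M [0.083 0.496 0.005] open 0.0163 grip 80.6
```

{"api": "arm_command", "payload": {"plan": [[[0.05, 0, 0, 0, 0, 0], [0.1, 0, 0, 0, 0, 0], [0.1, 0, 0, 0, 0, 0]]]}}

```text
t: 10.82
tool_pos: [0.5907, -0.0052, 0.4152]
tool_rot: [0.133, 3.135, -0.001]
contact_force: [0.1, 0.6, 5.6]
opening: 0.0163
grip_force: 80.5
```

{"api": "arm_command", "payload": {"plan": [[[0.05, 0, 0, 0, 0, 0], [0.1, 0, 0, 0, 0, 0], [0.1, 0, 0, 0, 0, 0]]]}}

```text
t: 11.07
tool_pos: [0.5899, -0.0051, 0.4153]
tool_rot: [0.133, 3.134, -0.001]
contact_force: [1.4, 0.7, 5.9]
opening: 0.0166
grip_force: 80.4
```

{"api": "arm_command", "payload": {"plan": [[[0.05, 0, 0, 0, 0, 0], [0.1, 0, 0, 0, 0, 0], [0.1, 0, 0, 0, 0, 0]]]}}

```text
t: 11.32
tool_pos: [0.5891, -0.0051, 0.4153]
tool_rot: [0.133, 3.132, -0.001]
contact_force: [2.2, 0.8, 5.9]
opening: 0.0163
grip_force: 80.5
```

```bash
python3 -c "
from rk import *
st()"
```

```text
t 11.32 grasp [ 0.5901 -0.0053  0.2607] yaw 3.057 q6 -1.62 F [2.2 0.8 5.9] M [ 0.098 -0.613 -0.035] open 0.0163 grip 80.5
```

{"api": "arm_command", "payload": {"plan": [[[-0.2, 0, 0, 0, 0, 0], [-0.2, 0, 0, 0, 0, 0.1], [-0.2, 0, 0, 0, 0, 0.2], [-0.2, 0, 0, 0, 0, 0.2], [-0.2, 0, 0, 0, 0, 0.2]]]}}

```text
t: 11.73
tool_pos: [0.5908, -0.0054, 0.415]
tool_rot: [0.446, 3.106, -0.002]
contact_force: [0.6, -0.2, 1.7]
opening: 0.0164
grip_force: 80.0
```

{"api": "arm_command", "payload": {"plan": [[[0, 0, 0, 0, 0, 0.1], [0, 0, 0, 0, 0, 0.15], [0, 0, 0, 0, 0, 0.2], [0, 0, 0, 0, 0, 0.2]]]}}

```text
t: 12.07
tool_pos: [0.5909, -0.0057, 0.4138]
tool_rot: [0.754, 3.045, -0.003]
contact_force: [3.0, -2.3, 1.8]
opening: 0.0161
grip_force: 79.9
```

```bash
python3 -c "
from rk import *
st()"
```

```text
t 12.07 grasp [ 0.5915 -0.0062  0.2591] yaw 2.656 q6 -1.22 F [ 3.  -2.3  1.8] M [-0.68  -0.832  0.068] open 0.0161 grip 79.9
```

{"api": "arm_command", "payload": {"plan": [[[0, 0, 0.1, 0, 0, 0], [0, 0, 0.2, 0, 0, 0], [0, 0, 0.3, 0, 0, 0], [0, 0, 0.3, 0, 0, 0]]]}}

```text
t: 12.4
tool_pos: [0.591, -0.0057, 0.4129]
tool_rot: [0.751, 3.045, -0.003]
contact_force: [1.8, -2.4, 9.1]
opening: 0.0162
grip_force: 80.9
```

```bash
python3 -c "
from rk import *
st()"
```

```text
t 12.4 grasp [ 0.5918 -0.0062  0.2582] yaw 2.658 q6 -1.22 F [ 1.8 -2.4  9.1] M [-0.783 -0.457  0.101] open 0.0162 grip 80.9
```

{"api": "arm_command", "payload": {"plan": [[[-0.08, -0.04, 0, 0, 0, 0], [-0.15, -0.08, 0, 0, 0, -0.06], [-0.15, -0.08, 0.1, 0, 0, -0.06], [-0.15, -0.08, 0.1, 0, 0, -0.06]]]}}

```text
t: 12.73
tool_pos: [0.5916, -0.0066, 0.4102]
tool_rot: [0.662, 3.068, -0.001]
contact_force: [1.3, -1.5, 5.9]
opening: 0.0163
grip_force: 80.5
```

```bash
python3 -c "
from rk import *
st()"
```

```text
t 12.73 grasp [ 0.592  -0.0068  0.2555] yaw 2.717 q6 -1.28 F [ 1.3 -1.5  5.9] M [-0.246 -0.548  0.113] open 0.0163 grip 80.5
```

{"api": "arm_command", "payload": {"plan": [[[-0.05, -0.03, 0, 0, 0, -0.05], [-0.1, -0.06, 0.2, 0, 0, -0.05], [-0.1, -0.06, 0.4, 0, 0, -0.05], [-0.1, -0.06, 0.4, 0, 0, -0.05]]]}}

```text
t: 13.07
tool_pos: [0.592, -0.0072, 0.4044]
tool_rot: [0.587, 3.086, 0.001]
contact_force: [2.8, 0.6, 1.9]
opening: 0.0162
grip_force: 80.0
```

```bash
python3 -c "
from rk import *
st()"
```

```text
t 13.07 grasp [ 0.5921 -0.0072  0.2497] yaw 2.766 q6 -1.33 F [2.8 0.6 1.9] M [ 0.249 -0.857  0.046] open 0.0162 grip 80.0
```

{"api": "arm_command", "payload": {"plan": [[[-0.05, 0.03, 0.1, 0, 0, 0], [-0.1, 0.06, 0.2, 0, 0, 0], [-0.1, 0.06, 0.25, 0, 0, 0], [-0.1, 0.06, 0.25, 0, 0, 0]]]}}

```text
t: 13.4
tool_pos: [0.5931, -0.0071, 0.4042]
tool_rot: [-0.586, -3.086, 0.001]
contact_force: [-0.5, 0.6, 9.9]
opening: 0.0164
grip_force: 81.2
```

```bash
python3 -c "
from rk import *
st()"
```

```text
t 13.4 grasp [ 0.593  -0.0072  0.2495] yaw 2.766 q6 -1.33 F [-0.5  0.6  9.9] M [0.223 0.187 0.041] open 0.0164 grip 81.2
```

{"api": "arm_command", "payload": {"plan": [[[0, 0, -0.08, 0, 0, 0.07], [0, 0, -0.08, 0, 0, 0.14], [0, 0, -0.08, 0, 0, 0.2], [0, 0, -0.08, 0, 0, 0.2]]]}}

```text
t: 13.73
tool_pos: [0.593, -0.0071, 0.4042]
tool_rot: [-0.894, -3.011, 0.001]
contact_force: [0.2, 0.8, 9.0]
opening: 0.0164
grip_force: 80.8
```

```bash
python3 -c "
from rk import *
st()"
```

```text
t 13.73 grasp [ 0.5929 -0.0072  0.2495] yaw 2.564 q6 -1.13 F [0.2 0.8 9. ] M [ 0.201 -0.071  0.083] open 0.0164 grip 80.8
```

{"api": "arm_command", "payload": {"plan": [[[0, 0, 0, 0, 0, 0.05], [0, 0, 0, 0, 0, 0.1], [0, 0, 0, 0, 0, 0.1]]]}}

```text
t: 13.98
tool_pos: [0.593, -0.0071, 0.4043]
tool_rot: [-1.043, -2.963, 0.001]
contact_force: [-0.7, 1.2, 8.5]
opening: 0.0162
grip_force: 80.7
```

```bash
python3 -c "
from rk import *
st()"
```

```text
t 13.98 grasp [ 0.5929 -0.0072  0.2496] yaw 2.465 q6 -1.03 F [-0.7  1.2  8.5] M [ 0.207 -0.021  0.159] open 0.0162 grip 80.7
```

{"api": "arm_command", "payload": {"plan": [[[0, 0, 0, 0, 0, 0.03], [0, 0, 0, 0, 0, 0.06], [0, 0, 0, 0, 0, 0.06]]]}}

```text
t: 14.23
tool_pos: [0.593, -0.0071, 0.4042]
tool_rot: [-1.13, -2.931, 0.001]
contact_force: [-0.0, -0.0, 7.9]
opening: 0.0162
grip_force: 80.7
```

```bash
python3 -c "
from rk import *
st()"
```

```text
t 14.23 grasp [ 0.5929 -0.0072  0.2495] yaw 2.406 q6 -0.97 F [-0.  -0.   7.9] M [ 0.236 -0.013  0.127] open 0.0162 grip 80.7
```

Still only drag, so I'll keep on in 0.08 rad steps.

{"api": "arm_command", "payload": {"plan": [[[0, 0, 0, 0, 0, 0.04], [0, 0, 0, 0, 0, 0.08], [0, 0, 0, 0, 0, 0.08]]]}}

```text
t: 14.48
tool_pos: [0.593, -0.0072, 0.4043]
tool_rot: [-1.247, -2.883, 0.001]
contact_force: [-0.0, 0.8, 7.4]
opening: 0.0163
grip_force: 80.7
```

```bash
python3 -c "
from rk import *
st()"
```

```text
t 14.48 grasp [ 0.5929 -0.0072  0.2496] yaw 2.325 q6 -0.89 F [-0.   0.8  7.4] M [ 0.203 -0.024  0.16 ] open 0.0163 grip 80.7
```

{"api": "arm_command", "payload": {"plan": [[[0, 0, 0, 0, 0, 0.04], [0, 0, 0, 0, 0, 0.08], [0, 0, 0, 0, 0, 0.08]]]}}

```text
t: 14.73
tool_pos: [0.593, -0.0071, 0.4042]
tool_rot: [-1.361, -2.831, 0.001]
contact_force: [-0.1, 0.8, 7.8]
opening: 0.0163
grip_force: 80.7
```

```bash
python3 -c "
from rk import *
st()"
```

```text
t 14.73 grasp [ 0.5928 -0.0072  0.2495] yaw 2.245 q6 -0.81 F [-0.1  0.8  7.8] M [ 0.231 -0.021  0.118] open 0.0163 grip 80.7
```

{"api": "arm_command", "payload": {"plan": [[[0, 0, 0, 0, 0, 0.05], [0, 0, 0, 0, 0, 0.1], [0, 0, 0, 0, 0, 0.1]]]}}

```text
t: 14.98
tool_pos: [0.593, -0.0072, 0.4043]
tool_rot: [-1.501, -2.759, 0.001]
contact_force: [-0.0, 1.0, 7.4]
opening: 0.0165
grip_force: 80.8
```

```bash
python3 -c "
from rk import *
st()"
```

```text
t 14.98 grasp [ 0.5929 -0.0072  0.2496] yaw 2.145 q6 -0.71 F [-0.   1.   7.4] M [0.234 0.008 0.101] open 0.0165 grip 80.8
```

{"api": "arm_command", "payload": {"plan": [[[0, 0, 0, 0, 0, 0.05], [0, 0, 0, 0, 0, 0.1], [0, 0, 0, 0, 0, 0.1]]]}}

```text
t: 15.23
tool_pos: [0.593, -0.0072, 0.4043]
tool_rot: [-1.637, -2.681, 0.001]
contact_force: [-0.2, 1.0, 8.4]
opening: 0.0167
grip_force: 80.8
```

```bash
python3 -c "
from rk import *
st()"
```

```text
t 15.23 grasp [ 0.5928 -0.0072  0.2496] yaw 2.045 q6 -0.61 F [-0.2  1.   8.4] M [ 0.179 -0.027  0.113] open 0.0167 grip 80.8
```

{"api": "arm_command", "payload": {"plan": [[[0, 0, 0, 0, 0, 0.05], [0, 0, 0, 0, 0, 0.1], [0, 0, 0, 0, 0, 0.1]]]}}

```text
t: 15.48
tool_pos: [0.593, -0.0072, 0.4043]
tool_rot: [-1.769, -2.595, 0.001]
contact_force: [0.2, 0.9, 7.9]
opening: 0.0165
grip_force: 80.8
```

```bash
python3 -c "
from rk import *
st()"
```

```text
t 15.48 grasp [ 0.5928 -0.0072  0.2496] yaw 1.945 q6 -0.51 F [0.2 0.9 7.9] M [ 0.145 -0.011  0.091] open 0.0165 grip 80.8
```

{"api": "arm_command", "payload": {"plan": [[[0, 0, 0, 0, 0, 0.05], [0, 0, 0, 0, 0, 0.1], [0, 0, 0, 0, 0, 0.1]]]}}

```text
t: 15.73
tool_pos: [0.593, -0.0072, 0.4043]
tool_rot: [-1.897, -2.504, 0.001]
contact_force: [-0.7, 0.7, 7.4]
opening: 0.0169
grip_force: 80.8
```

```bash
python3 -c "
from rk import *
st()"
```

```text
t 15.73 grasp [ 0.5928 -0.0072  0.2496] yaw 1.845 q6 -0.41 F [-0.7  0.7  7.4] M [ 0.146 -0.018  0.139] open 0.0169 grip 80.8
```

{"api": "arm_command", "payload": {"plan": [[[0, 0, 0, 0, 0, 0.04], [0, 0, 0, 0, 0, 0.08], [0, 0, 0, 0, 0, 0.08]]]}}

```text
t: 15.98
tool_pos: [0.593, -0.0072, 0.4043]
tool_rot: [-1.995, -2.426, 0.001]
contact_force: [0.4, 1.5, 8.4]
opening: 0.0164
grip_force: 80.8
```

```bash
python3 -c "
from rk import *
st()"
```

```text
t 15.98 grasp [ 0.5928 -0.0072  0.2496] yaw 1.765 q6 -0.33 F [0.4 1.5 8.4] M [0.181 0.013 0.085] open 0.0164 grip 80.8
```

{"api": "arm_command", "payload": {"plan": [[[0, 0, 0, 0, 0, 0.05], [0, 0, 0, 0, 0, 0.1], [0, 0, 0, 0, 0, 0.1]]]}}

```text
t: 16.23
tool_pos: [0.5929, -0.0072, 0.4043]
tool_rot: [-2.114, -2.323, 0.002]
contact_force: [0.1, -0.2, 8.4]
opening: 0.0162
grip_force: 80.8
```

```bash
python3 -c "
from rk import *
st()"
```

```text
t 16.23 grasp [ 0.5928 -0.0072  0.2496] yaw 1.665 q6 -0.23 F [ 0.1 -0.2  8.4] M [0.193 0.023 0.149] open 0.0162 grip 80.8
```

{"api": "arm_command", "payload": {"plan": [[[0, 0, 0, 0, 0, 0.04], [0, 0, 0, 0, 0, 0.08], [0, 0, 0, 0, 0, 0.08]]]}}

```text
t: 16.48
tool_pos: [0.593, -0.0072, 0.4043]
tool_rot: [-2.205, -2.237, 0.001]
contact_force: [0.0, 0.3, 8.1]
opening: 0.016
grip_force: 80.7
```

```bash
python3 -c "
from rk import *
st()"
```

```text
t 16.48 grasp [ 0.5928 -0.0072  0.2496] yaw 1.585 q6 -0.15 F [0.  0.3 8.1] M [0.184 0.065 0.215] open 0.016 grip 80.7
```

Now it stiffens, so smaller steps.

{"api": "arm_command", "payload": {"plan": [[[0, 0, 0, 0, 0, 0.02], [0, 0, 0, 0, 0, 0.03], [0, 0, 0, 0, 0, 0.03]]]}}

```text
t: 16.73
tool_pos: [0.593, -0.0071, 0.4043]
tool_rot: [-2.237, -2.206, 0.001]
contact_force: [-0.7, 1.9, 8.5]
opening: 0.0164
grip_force: 80.7
```

```bash
python3 -c "
from rk import *
st()"
```

```text
t 16.73 grasp [ 0.5928 -0.0072  0.2496] yaw 1.557 q6 -0.12 F [-0.7  1.9  8.5] M [ 0.192 -0.014  0.298] open 0.0164 grip 80.7
```

{"api": "arm_command", "payload": {"plan": [[[0, 0, 0, 0, 0, 0], [0, 0, 0, 0, 0, 0]]]}}

```text
t: 16.9
tool_pos: [0.593, -0.0071, 0.4042]
tool_rot: [-2.236, -2.206, 0.001]
contact_force: [0.3, 0.4, 7.9]
opening: 0.0163
grip_force: 80.7
```

```bash
python3 -c "
from rk import *
for i in range(5):
  st(); get_image('top')"
```

```text
t 16.9 grasp [ 0.5928 -0.0072  0.2495] yaw 1.557 q6 -0.12 F [0.3 0.4 7.9] M [ 0.202 -0.015  0.263] open 0.0163 grip 80.7
t 16.95 grasp [ 0.5928 -0.0072  0.2496] yaw 1.557 q6 -0.12 F [-0.1  0.6  7.8] M [0.209 0.021 0.244] open 0.0164 grip 80.7
t 17.0 grasp [ 0.5928 -0.0072  0.2496] yaw 1.557 q6 -0.12 F [-0.5  0.8  8.6] M [ 0.187 -0.01   0.264] open 0.0163 grip 80.7
t 17.05 grasp [ 0.5928 -0.0072  0.2496] yaw 1.557 q6 -0.12 F [-0.4  0.6  9.3] M [0.167 0.012 0.302] open 0.0164 grip 80.7
t 17.1 grasp [ 0.5928 -0.0072  0.2496] yaw 1.557 q6 -0.12 F [-0.1  0.5  7.5] M [ 0.169 -0.017  0.224] open 0.0165 grip 80.7
```

Mean is 0.26 N m. A further 0.02 rad brings it to about 0.3.

{"api": "arm_command", "payload": {"plan": [[[0, 0, 0, 0, 0, 0.01], [0, 0, 0, 0, 0, 0.02], [0, 0, 0, 0, 0, 0.02], [0, 0, 0, 0, 0, 0.02]]]}}

```text
t: 17.48
tool_pos: [0.593, -0.0071, 0.4043]
tool_rot: [-2.258, -2.184, 0.001]
contact_force: [-0.4, 0.4, 8.6]
opening: 0.0164
grip_force: 80.6
```

```bash
python3 -c "
from rk import *
m=[]
for i in range(8):
  m.append(get_obs()['wrist_torque'][2]); get_image('top')
st(); print(np.mean(m),m)"
```

```text
t 17.88 grasp [ 0.5928 -0.0072  0.2496] yaw 1.537 q6 -0.1 F [0.3 1.1 8.4] M [ 0.194 -0.033  0.28 ] open 0.0162 grip 80.6
0.3181215806110589 [np.float64(0.33646131338767504), np.float64(0.36572199010723944), np.float64(0.27219920450546364), np.float64(0.31806380729278777), np.float64(0.2828796476011595), np.float64(0.35269323558893423), np.float64(0.2890664148236409), np.float64(0.3278870315815706)]
```

{"api": "arm_command", "payload": {"plan": [[[0, 0, 0, 0, 0, -0.08], [0, 0, 0, 0, 0, -0.15], [0, 0, 0, 0, 0, -0.15], [0, 0, -0.4, 0, 0, -0.15], [0, 0, -0.9, 0, 0, -0.15], [0, 0, -1.5, 0, 0, -0.15], [0, 0, -2.5, 0, 0, -0.15], [0, 0, -4, 0, 0, -0.15], [0, 0, -6, 0, 0, -0.15], [0, 0, -6, 0, 0, -0.15], [0, 0, -6, 0, 0, -0.15]]]}}

```text
t: 18.8
tool_pos: [0.5931, -0.0074, 0.4655]
tool_rot: [2.087, 2.344, 0.001]
contact_force: [-0.3, -0.0, -2.6]
opening: 0.0165
grip_force: 79.4
```

```bash
python3 -c "
from rk import *
im,d,c=look('w5'); P=cloud(d,c); 
st(); go([.4664,.2912,.305],3.263)"
```

```text
t 18.8 grasp [ 0.5935 -0.0076  0.3108] yaw 1.687 q6 -0.25 F [-0.3 -0.  -2.6] M [ 0.023 -0.021  0.039] open 0.0165 grip 79.4
t 18.85 grasp [ 0.5929 -0.0074  0.3089] yaw 1.687 q6 -0.25 F [ 0.1 -0.8 -1.4] M [0.005 0.016 0.015] open 0.0161 grip 79.4
MOVE cm [31.12 -9.12  0.37] rot [-1.000e-03  0.000e+00 -1.576e+00]
```

View pics/w5.png

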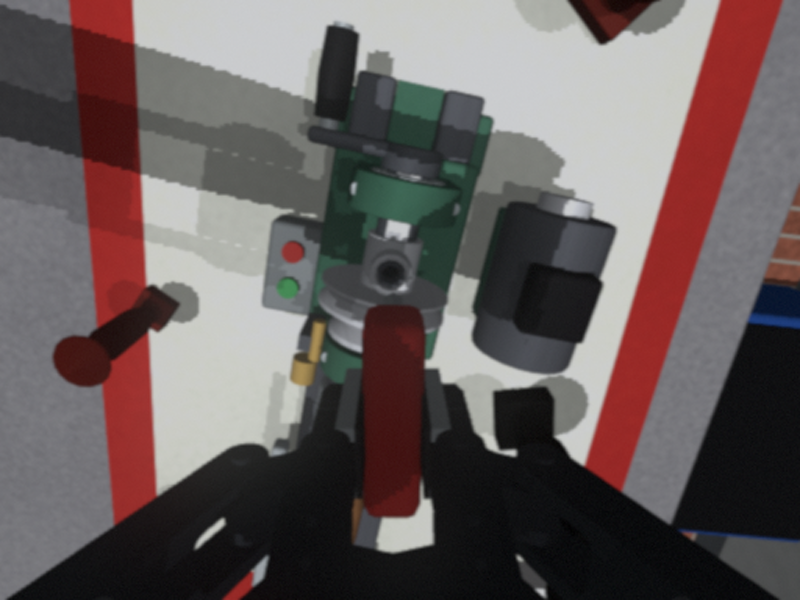

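The wrist view shows the key free of the socket at (390,270), the flat bright on top at (395,228), and the crank level, pointing to the robot. I'll go back to the rack.

{"api": "arm_command", "payload": {"plan": [[[31.1, -9.1, 0.4, 0, 0, -1.576], [31.1, -9.1, 0.4, 0, 0, -1.576], [31.1, -9.1, 0.4, 0, 0, -1.576], [31.1, -9.1, 0.4, 0, 0, -1.576], [31.1, -9.1, 0.4, 0, 0, -1.576], [31.1, -9.1, 0.4, 0, 0, -1.576], [31.1, -9.1, 0.4, 0, 0, -1.576], [31.1, -9.1, 0.4, 0, 0, -1.576], [31.1, -9.1, 0.4, 0, 0, -1.576], [31.1, -9.1, 0.4, 0, 0, -1.576], [31.1, -9.1, 0.4, 0, 0, -1.576], [31.1, -9.1, 0.4, 0, 0, -1.576]]]}}

```text
t: 19.85
tool_pos: [0.4661, 0.2914, 0.457]
tool_rot: [0.082, -3.136, 0.003]
contact_force: [-0.1, 0.0, -2.3]
opening: 0.0168
grip_force: 79.5
```

{"api": "arm_command", "payload": {"plan": [[[0, 0, 0, 0, 0, -0.06], [0, 0, 0, 0, 0, -0.076], [0, 0, 0, 0, 0, -0.076], [0, 0, 0, 0, 0, -0.076], [0, 0, 0, 0, 0, -0.076]]]}}

```text
t: 20.27
tool_pos: [0.4666, 0.291, 0.4583]
tool_rot: [0.188, -3.134, 0.001]
contact_force: [-0.1, -0.8, -1.1]
opening: 0.0165
grip_force: 79.5
```

```bash
python3 -c "
from rk import *
st(); go([.4664,.2912,.305],3.263); go([.4664,.2912,.20],3.263); go([.4664,.2912,.126],3.263)
im,d=get_image('scene'); cv2.imwrite('pics/s6.png',cv2.resize(im[90:220,280:440],(800,600),interpolation=cv2.INTER_CUBIC))"
```

```text
t 20.27 grasp [0.4664 0.2908 0.3036] yaw -3.021 q6 -1.27 F [-0.1 -0.8 -1.1] M [-0.001  0.01   0.015] open 0.0165 grip 79.5
MOVE cm [ 0.02  0.02 -0.14] rot [-0.001 -0.002 -0.001]
MOVE cm [ 0.    0.03 10.36] rot [-0.001 -0.002 -0.001]
MOVE cm [-1.000e-02  4.000e-02  1.776e+01] rot [-0.001 -0.002 -0.001]
```

View pics/s6.png

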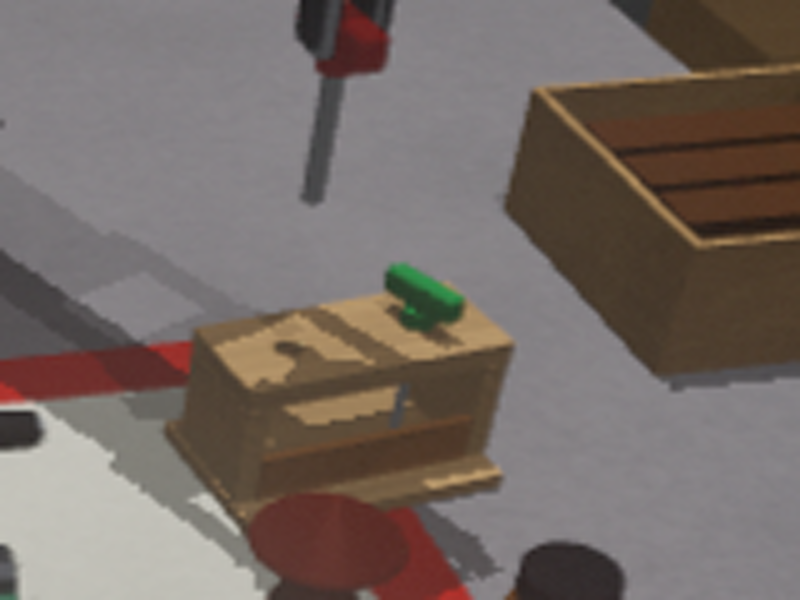

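The scene crop shows the key held upright, its tip at (313,200), above the empty hole at (290,350). I'll lower it in two stages.

{"api": "arm_command", "payload": {"plan": [[[0, 0, 3, 0, 0, 0], [0, 0, 6.5, 0, 0, 0], [0, 0, 9, 0, 0, 0], [0, 0, 9.6, 0, 0, 0], [0, 0, 10.2, 0, 0, 0], [0, 0, 10.8, 0, 0, 0], [0, 0, 11.4, 0, 0, 0], [0, 0, 11.4, 0, 0, 0]]]}}

```text
t: 20.98
tool_pos: [0.4665, 0.291, 0.3442]
tool_rot: [0.19, -3.134, 0.001]
contact_force: [-0.8, -0.3, -2.7]
opening: 0.0164
grip_force: 79.4
```

```bash
python3 -c "
from rk import *
st(); go([.4664,.2912,.126],3.263)"
```

```text
t 20.98 grasp [0.4663 0.2908 0.1895] yaw -3.021 q6 -1.27 F [-0.8 -0.3 -2.7] M [0.051 0.034 0.026] open 0.0164 grip 79.4
MOVE cm [-0.    0.03  6.35] rot [-0.001 -0.002 -0.   ]
```

It's in the hole without contact. I'll lower it almost home.

{"api": "arm_command", "payload": {"plan": [[[0, 0, 1.5, 0, 0, 0], [0, 0, 3, 0, 0, 0], [0, 0, 4.5, 0, 0, 0], [0, 0, 5.5, 0, 0, 0], [0, 0, 6, 0, 0, 0], [0, 0, 6.3, 0, 0, 0], [0, 0, 6.3, 0, 0, 0], [0, 0, 6.3, 0, 0, 0]]]}}

```text
t: 21.65
tool_pos: [0.4668, 0.2911, 0.2826]
tool_rot: [-0.19, 3.136, -0.0]
contact_force: [0.9, -0.3, -1.2]
opening: 0.016
grip_force: 79.4
```

```bash
python3 -c "
from rk import *
st()"
```

```text
t 21.65 grasp [0.4669 0.2912 0.1279] yaw -3.02 q6 -1.27 F [ 0.9 -0.3 -1.2] M [ 0.059 -0.011  0.014] open 0.016 grip 79.4
```

{"api": "arm_command", "payload": {"plan": [[[0, 0, 0.15, 0, 0, 0], [0, 0, 0.3, 0, 0, 0], [0, 0, 0.3, 0, 0, 0], [0, 0, 0.3, 0, 0, 0]]]}}

```text
t: 21.98
tool_pos: [0.4668, 0.2911, 0.2795]
tool_rot: [-0.19, 3.135, 0.0]
contact_force: [1.3, -0.2, -1.0]
opening: 0.0165
grip_force: 79.7
```

```bash
python3 -c "
from rk import *
st()"
```

```text
t 21.98 grasp [0.4668 0.2912 0.1248] yaw -3.02 q6 -1.27 F [ 1.3 -0.2 -1. ] M [ 0.019 -0.11  -0.019] open 0.0165 grip 79.7
```

Same height as at the pick-up. I'll open partly (staying clear of the green key) and rise.

{"api": "arm_command", "payload": {"plan": [[[0, 0, 0, 0, 0, 0], [0, 0, 0, 0, 0, 0], [0, 0, 0, 0, 0, 0], [0, 0, 0, 0, 0, 0], [0, 0, 0, 0, 0, 0], [0, 0, -1, 0, 0, 0], [0, 0, -3, 0, 0, 0], [0, 0, -6, 0, 0, 0], [0, 0, -10, 0, 0, 0], [0, 0, -14, 0, 0, 0], [0, 0, -14, 0, 0, 0], [0, 0, -14, 0, 0, 0]]], "gripper": 0}}

```text
t: 22.98
tool_pos: [0.4672, 0.2913, 0.4238]
tool_rot: [-0.19, 3.129, 0.004]
contact_force: [-0.4, -0.3, -0.7]
opening: 0.043
grip_force: 0.0
```

```bash
sed -i "s/look('w3')/look('w7')/" rk.py; python3 rk.py; python3 -c "
from rk import *
im,d=get_image('scene'); cv2.imwrite('pics/s7.png',cv2.resize(im[130:230,230:390],(800,500),interpolation=cv2.INTER_CUBIC))"
```

```text
t 22.98 grasp [0.4682 0.2918 0.2692] yaw -3.02 q6 -1.27 F [-0.4 -0.3 -0.7] M [ 0.029  0.026 -0.018] open 0.043 grip 0.0
red 1281 ztop 0.1271 centre [0.4631 0.29   0.1271] L [0.0154 0.064 ] dir 0.129 [[241.0, 142.0], [259.0, 142.0], [259.0, 211.0], [241.0, 211.0]]
green 548 ztop 0.123 centre [0.4514 0.3678 0.123 ] L [0.0106 0.0456] dir 0.415 [[326.0, 151.0], [338.0, 149.0], [348.0, 196.0], [336.0, 198.0]]
```

View pics/s7.png

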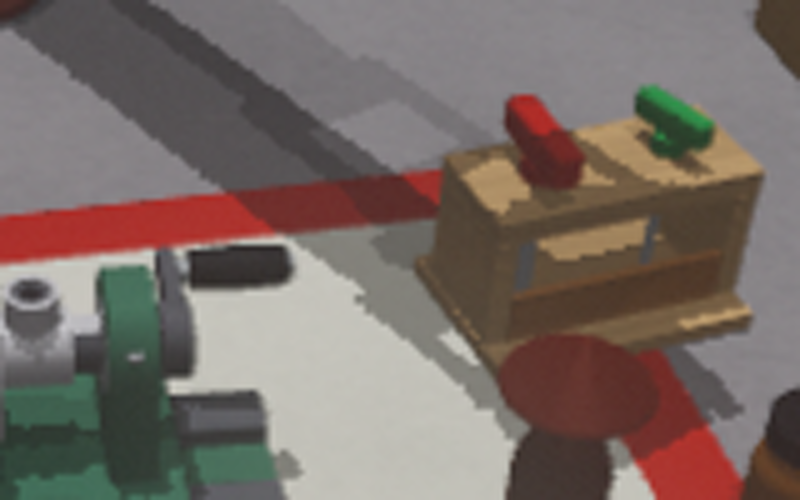

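The red key hangs home at (543,145) beside the undisturbed green one, and the crank lies level. I'm handing in.

```bash
python3 -c "
from station import *
print(finish_job())"
```

```text
the job is handed in; nothing more can be done
None
```

I turned the spindle flat up, snugged the setscrew to about 0.32 N m at the key, hung the red key back in its rack and handed the job in at about 23 s; the station returned no verdict.

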